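# Crack a stuck casting die with an opening bar

## Robot

A 7-joint arm with a two-finger parallel gripper is mounted at the origin on a cart in front of the work surface, level with it; the furniture and walls round the work are solid. World frame = base frame: x ahead of the robot, y to its left, z up, the work surface at z = 0. Lengths are in mm, angles in rad, forces in N, time in s.
With the tool pointing down it reaches from about 400 to 850 mm from the base axis. Payload 4.4 kg.
Tool frame: the origin (TCP) lies at the very end of the fingers, on their centre line; the grasp point (between the pads) lies 19 mm behind it; z points along the fingers, y is the line along which they close (so a half turn about z gives the same grasp; the last joint's range is limited). The gripper opens to 94 mm and grips with 3 to 60 N. Pads are 16 mm wide; open, the fingers measure 119 mm over their backs; the gripper's body (75 mm by 177 mm) begins 78 mm behind the grasp point.
Start: joints at [-1.202, 0.628, 0.038, 1.517, -0.027, 0.996, -0.02], TCP at [273.777, 589.546, 205.478] pointing down, gripper open.
Joint ranges: [-3.06, 3.06], [-0.37, 2.12], [-1.25, 1.32], [0.18, 2.47], [-1.1, 4.24], [0.23, 1.98], [-2.94, 2.94]. Speed limits (rad/s): [2.57, 2.57, 3.14, 3.14, 3.14, 3.14, 3.14].

## Interface

Orientations are given as a unit quaternion [w, x, y, z].
In Python, from plant import telemetry, imaging, finish_job gives the robot as it stands.
- The arm moves only by the tool jog_arm, never from a script. Its argument "rows" is a list that holds one entry, the list of rows, each a list of 7 numbers: the finger opening in mm, from 0 to 94, then the shift along the world's x, y, z in mm, then the turn, a rotation vector about the world's x, y, z in degrees. A call has 1 to 8 rows; each row shifts and turns the commanded pose from where the row before left it; what a row does not reach is not made up. A row lasts 1/10 s, in which the tool goes at most 50 mm and 8.59 degrees, less where a joint would pass 70% of its speed; a pose out of reach is approached as far as the arm can. A call with a gripper value outside its range is refused whole. The fingers move at their own pace and stop on an object; the grip force is fixed at half the most. Time passes only in rows, so rows that do not move let the fingers close. It gives the time, the measured TCP pose, the force, the opening and the grip force at its end, in the units of the state.
- telemetry.get_obs(): the state, without advancing time (a new reading comes with each control period).
- imaging.get_image(name): name is "scene" or "top" or "wrist"; returns a dict with "image" (400x640x3 uint8, blue, green, red), "depth" (400x640 float32, mm along the optical axis (not along the pixel's ray), 0 where there is no reading), "vertical_fov" (degrees; the focal length in pixels is half the picture's height over the tangent of half this angle, whatever the lens; pixels are square), "cx", "cy" (the principal point, pixels), "pose" (4x4, takes a point from camera to world coordinates); the wrist camera has in their place "hand_eye" (4x4, takes a point from camera to tool coordinates, whose origin is the TCP and whose axes are the flange's). Camera axes: x right, y up, looking along -z (the intrinsics and any distortion apply to the point x, -y, -z); pixel columns grow to the right and rows downward; lengths in mm; the calibration is good to about 2 mm. A picture is of the moment at which its call begins: read the wrist's pose just before it.
- finish_job(): hands the job in; it is judged then, once.
The state is a dict: "time_s": time; "joints": joint angles; "joint_vel": joint speeds; "effort": joint torques, N m; "ee_pos": TCP position; "orientation": TCP orientation; "wrist_force": force on the tool from outside, world axes, zero at the start; "torque": the same for the moment, N m; "finger_gap": finger opening in mm; "grasp_force": force on a finger pad.
Only numpy, scipy, OpenCV 4.12 (cv2) and the standard library are available. Lean on these libraries where they do the work, as an engineer would, in place of code of your own. Each camera call takes 0.05 s, during which the arm holds its last target. There are 200 camera calls.

## Task

The hinged casting die has stuck shut. Lay the opening bar over the die's fulcrum pin and push its round nose well through the eye of the upper half, then press the free end of the bar down so that it prises the upper half up, until the die gapes at least 8 mm at its front edge. Leave the bar on the pin with its nose still through the eye, keep the gripper itself off the die, and do not shift the jar or the two small cast ingots.

Things in the scene. Friction and masses are not known exactly. Their poses are not given: they have to be found in the camera images.
- die: Grey iron die fixed to the bench, 220 long, 114 wide, 90 high. Origin: bench level, below the front face of the eye plate, mid-width; x runs on into the die, z up. Base 12 high from x=-70 to 152. Shut halves x=30 to 130, parting at z=48, bodies 100 wide, top z=90, hinge at the back (x=138, z=50). The eye plate belongs to the upper half (see there). To its right a 360 high screen runs along world y=0.08.
- fulcrum: Steel fulcrum pin, 14 in diameter, along the die's y between two cheeks (inner faces 72 apart, tops 69 above the bench), fixed to the die's base in front of the eye plate. Origin: middle of its axis, at x=-50, z=52 in the die's frame, so its top is at z=59. A bar lying on it passes level through the eye.
- upper_half (a joint): Hinge of the upper half, rad, 0 shut, grows as its front rises; stiff (takes 10 to 22 N on the bar's free end), stays where left. 0.074 = 8 mm gape at the front edge. Steel eye plate on its front: x=0 to 6, z=44 to 88, 100 wide, round eye 16 across at z=66 (shut). Bolted through slots (bolt heads at y=-30, 30 stand out 6), so the eye lies up to 12 either side of y=0: look or feel. 24 free behind it.
- bar_mid (a point): Middle of the steel opening bar, on its axis. Bar 180 long, 0.14 to 0.22 kg, loose, starts flat on the bench; x runs along it to the nose. Rear 104 is a 12 x 12 square shank with flats up and to the sides, the front 76 round, 12 in diameter.
- bar_nose (a point): Nose end of the bar on its axis, 90 ahead of the middle; the last 4 taper to 9 in diameter.
- bar_tail (a point): Square free end of the bar on its axis, 90 behind the middle.
- ingot_0: Small bright cast ingot, 22 x 42 x 10, loose, lying on the bench near the dark one. Origin: centre of its underside.
- ingot_1: Small dark cast ingot, 38 x 34 x 10, loose, lying on the bench to the right of the work. Origin: centre of its underside.
- jar_salt: White jar with a blue lid, 52 across, 60 high, loose, standing at the front of the bench on the right. Origin: centre of its underside.

How it is judged:
By the outcome, as a careful person would: the job done as asked, in the order asked, and still so for the second after the job is handed in, with the robot touching nothing.
It also fails if it takes over 54 s, if anything falls off the work surface, if the arm or the gripper's body presses on something with over 40 N, if the wrist force passes 120 N, or if a joint passes its speed limit or range.

## Working session

There is one attempt and no reset: what is moved stays moved. The work goes in short steps, Python scripts to look and compute and a tool call to move; the robot and the scene stay as the last step left them, time stands still between calls to the robot, and variables do not carry over. Pictures are saved under pics/ and viewed, at most 10 in all, crops included, and the job is handed in when it is done.

Besides the shell and the picture viewer there is one more tool, called as name(argument=value, ...) on one line, values as JSON. jog_arm: Moves the arm, as the interface text tells. Its arguments: {"type":"object","properties":{"rows":{"type":"array","items":{"type":"array","items":{"type":"array","items":{"type":"number"}}}}},"required":["rows"]}

```bash
mkdir -p pics
cat > h.py <<'E'
import numpy as np, cv2
from plant import telemetry, imaging
from scipy.spatial.transform import Rotation as R
def obs(): return telemetry.get_obs()
def grab(n,fn=None):
    o=obs(); d=imaging.get_image(n)
    if n=='wrist':
        q=o['orientation']; T=np.eye(4); T[:3,:3]=R.from_quat([q[1],q[2],q[3],q[0]]).as_matrix(); T[:3,3]=o['ee_pos']
        d['pose']=T@np.array(d['hand_eye'])
    d['f']=200/np.tan(np.radians(d['vertical_fov'])/2); d['pose']=np.array(d['pose'])
    if fn: cv2.imwrite('pics/'+fn,d['image'])
    return d
def cloud(d):
    z=d['depth'].astype(float); v,u=np.mgrid[0:400,0:640]
    p=np.stack([(u-d['cx'])/d['f']*z,-(v-d['cy'])/d['f']*z,-z],-1)
    P=p@d['pose'][:3,:3].T+d['pose'][:3,3]; P[z<=0]=np.nan
    return P
E
python3 - <<'E'
from h import *
print(obs())
for n in ('scene','top'):
    d=grab(n,n+'1.png'); print(n,{k:v for k,v in d.items() if k not in('image','depth')})
    np.savez(n+'1.npz',P=cloud(d),img=d['image'])
E
```

```text
{'time_s': 0.0, 'joints': array([-1.20180912,  0.62934711,  0.03845381,  1.51840449, -0.0270288 ,
        0.99627495, -0.02000594]), 'joint_vel': array([-0.00038658,  0.000308  ,  0.00059104, -0.00063202, -0.00075351,
       -0.00182131,  0.002683  ]), 'effort': array([-3.21016441e-04, -5.49742913e+01,  1.14392739e+00, -1.86620539e+01,
       -5.20214404e-02,  2.40119244e-02,  1.90186447e-04]), 'ee_pos': array([273.47523838, 588.91295097, 204.54203189]), 'orientation': array([-2.02290117e-04,  2.15700849e-01,  9.76459024e-01, -9.36269417e-04]), 'wrist_force': array([ 0.08954907,  0.6750033 , -0.25295998]), 'torque': array([-0.04087689, -0.03278505, -0.00379426]), 'grasp_force': 0.0, 'finger_gap': 93.87248015710766}
scene {'vertical_fov': 51.01816888350018, 'cx': 322.7620124344871, 'cy': 194.05207894452428, 'pose': array([[-8.40583244e-01,  3.78301215e-01, -3.87695759e-01,
         1.90713620e+02],
       [-5.41359358e-01, -6.11412304e-01,  5.77152528e-01,
         8.25008976e+02],
       [-1.87044543e-02,  6.95027471e-01,  7.18739840e-01,
         7.72550392e+02],
       [ 0.00000000e+00,  0.00000000e+00,  0.00000000e+00,
         1.00000000e+00]]), 'f': np.float64(419.1376818335014)}
top {'vertical_fov': 45.71455890285533, 'cx': 321.36047411130403, 'cy': 198.65013926476965, 'pose': array([[-1.34476873e-02,  9.98144077e-01, -5.93932841e-02,
         5.15385290e+02],
       [-9.99754093e-01, -1.23744022e-02,  1.84018138e-02,
         2.87271544e+02],
       [ 1.76327051e-02,  5.96261407e-02,  9.98065033e-01,
         9.37068217e+02],
       [ 0.00000000e+00,  0.00000000e+00,  0.00000000e+00,
         1.00000000e+00]]), 'f': np.float64(474.4528982669948)}
```

View pics/top1.png

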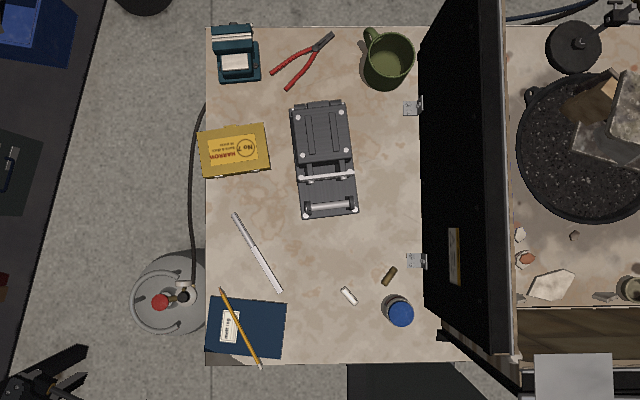

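View pics/scene1.png

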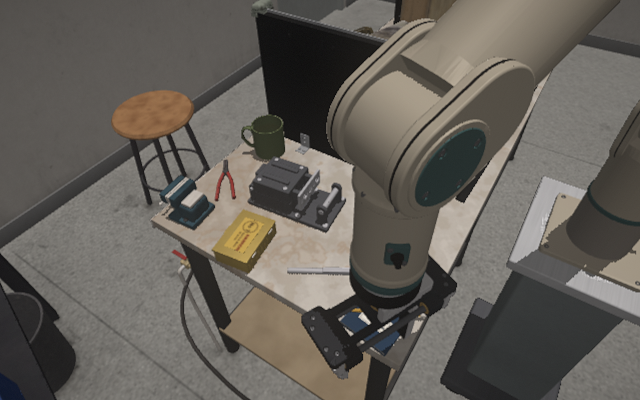

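Run:
```python
from h import *
z=np.load('top1.npz'); P=z['P']; img=z['img']
a=cv2.resize(img[90:230,280:370],None,fx=4.2,fy=4.2,interpolation=cv2.INTER_CUBIC)
b=cv2.resize(img[200:340,220:420],None,fx=2*1.0,fy=2.0,interpolation=cv2.INTER_CUBIC)
c=np.zeros((590,800,3),np.uint8); c[:588,:378]=a; c[:280,390:790]=b
cv2.imwrite('pics/crop1.png',c)
def s(u,v): return np.nanmedian(P[v-1:v+2,u-1:u+2].reshape(-1,3),0).round(1)
for n,u,v in [('jar',400,310),('ing0',349,296),('ing1',389,275),('pinL',310,211),('pinR',350,209),('plateL',306,179),('plateR',350,174),('bar',258,252),('bench',300,260),('dieTL',294,107),('dieTR',346,101),('bare1',236,214),('bare2',281,290)]: print(n,s(u,v))
# bar: points 5..16mm high within window
w=np.zeros(P.shape[:2],bool); w[205:296,228:290]=True
m=w&(P[...,2]>6)&(P[...,2]<22)
Q=P[m]; print(len(Q)); c0=np.median(Q,0); 
r=cv2.minAreaRect(Q[:,:2].astype(np.float32)); print(r, cv2.boxPoints(r).round(1), np.percentile(Q[:,2],[5,50,95]))
# die: pts z>85
w[:]=False; w[90:230,285:365]=True
for lo,hi in [(82,97),(52,66),(5,20)]:
    m=w&(P[...,2]>lo)&(P[...,2]<hi); r=cv2.minAreaRect(P[m][:,:2].astype(np.float32)); print(lo,m.sum(),r,cv2.boxPoints(r).round(1).tolist())
```

```text
jar [361.6 130.   60.9]
ing0 [381.1 219.3   9.5]
ing1 [420.1 140.6   9.1]
pinL [544.7 292.4  66.3]
pinR [547.9 216.7  37.3]
plateL [602.4 298.7  87. ]
plateR [611.  219.   82.1]
bar [468.5 394.3  11.3]
bench [451.2 313.5   1.2]
dieTL [740.7 320.   57.7]
dieTR [7.675e+02 2.180e+02 3.000e-01]
bare1 [542.6 436.8   9.8]
bare2 [394.9 350.5  11.5]
575
((468.28436279296875, 397.47442626953125), (179.80734252929688, 13.563484191894531), 30.94734001159668) [[387.7 357.1]
 [394.7 345.4]
 [548.9 437.9]
 [541.9 449.5]] [ 8.27045911 11.39838145 14.6108568 ]
82 2884 ((673.3323364257812, 268.2818908691406), (136.498291015625, 99.71353912353516), 6.008751392364502) [[600.2000122070312, 310.70001220703125], [610.7000122070312, 211.60000610351562], [746.4000244140625, 225.8000030517578], [736.0, 325.0]]
52 588 ((647.7325439453125, 266.16522216796875), (210.28834533691406, 97.6240234375), 5.807382106781006) [[538.2000122070312, 304.1000061035156], [548.0999755859375, 207.0], [757.2999877929688, 228.1999969482422], [747.4000244140625, 325.3999938964844]]
5 2289 ((664.591064453125, 270.29022216796875), (258.9129943847656, 120.8211669921875), 6.112766742706299) [[529.4000244140625, 316.6000061035156], [542.2999877929688, 196.39999389648438], [799.7000122070312, 224.0], [786.9000244140625, 344.1000061035156]]
```

View pics/crop1.png

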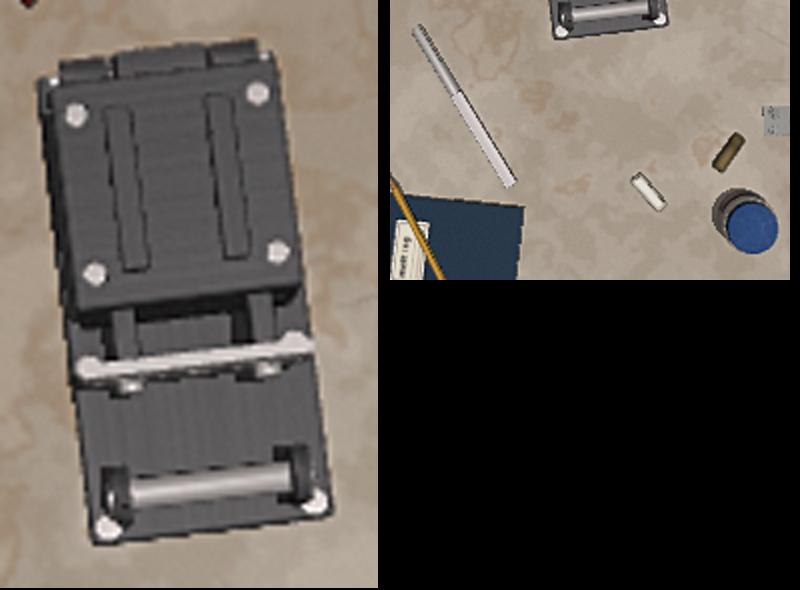

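Run:
```python
from h import *
d=grab('wrist'); print(np.array(d['hand_eye']).round(3).tolist(),d['vertical_fov'],d['cx'],d['cy'])
z=np.load('top1.npz'); P=z['P']
w=np.zeros(P.shape[:2],bool); w[205:296,228:290]=True
Q=P[w&(P[...,2]>6)&(P[...,2]<22)]
c=Q.mean(0); U,S,V=np.linalg.svd((Q-c)[:,:2],full_matrices=False); t=(Q-c)[:,:2]@V[0]; print(c,np.degrees(np.arctan2(*V[0][::-1])),np.percentile(t,[0,1,99,100]))
# screen edge
m=(P[...,2]>150)&(abs(P[...,1]-80)<40)&(P[...,0]>200); print('screen x',np.nanpercentile(P[m][:,0],[1,99]),np.nanpercentile(P[m][:,1],[1,50,99]),P[m][:,2].max())
# plate top
w[:]=False; w[160:195,290:365]=True
m=w&(P[...,2]>80)&(P[...,2]<93); Q=P[m]
# die frame guess
h=np.radians(6.0); c,s=np.cos(h),np.sin(h); D=(Q[:,:2]-[606,261])@np.array([[c,-s],[s,c]])
print(np.histogram(D[:,0],np.arange(-12,60,3)))
k=abs(D[:,0]-2)<8; print('plate y',D[k,1].min(),D[k,1].max())
w[:]=False; w[90:165,285:365]=True
Q=P[w&(P[...,2]>84)&(P[...,2]<95)]; D=(Q[:,:2]-[606,261])@np.array([[c,-s],[s,c]]); print('body',np.percentile(D,[1,99],axis=0), Q[:,2].mean())
for lo in range(40,130,10):
  k=abs(D[:,0]-lo-5)<5
  if k.sum()>20: print(lo,np.percentile(D[k,1],[2,98]).round(1))
```

```text
[[-0.001, 0.964, 0.265, 79.122], [1.0, 0.001, -0.0, 0.854], [-0.0, 0.265, -0.964, -178.785], [0.0, 0.0, 0.0, 1.0]] 64.68550338879629 318.4579778198094 197.7126895358586
[465.85419842 396.47833366  11.37231042] -149.0672185223815 [-92.49987092 -89.56886663  85.59850036  87.30636838]
screen x [313.92535004 843.69216592] [40.331675   73.42579834 78.03285915] 380.32752766878536
(array([ 0,  0,  0, 29, 95, 83,  2,  2,  3,  1,  1,  1,  0, 11, 47, 20,  0,
        0,  0,  0,  0,  0,  0]), array([-12,  -9,  -6,  -3,   0,   3,   6,   9,  12,  15,  18,  21,  24,
        27,  30,  33,  36,  39,  42,  45,  48,  51,  54,  57]))
plate y -49.66264404940366 50.05096992044943
body [[ 31.8122852  -47.50439603]
 [126.72120839  47.48383423]] 86.42665499568226
40 [-44.6  44.7]
50 [-47.7  46. ]
60 [-46.6  45.9]
70 [-45.7  44.4]
80 [-46.2  46.5]
90 [-44.8  46.1]
100 [-44.8  46.7]
110 [-45.3  45.7]
120 [-44.   47.2]
```

jog_arm(rows=[[[94,30,-33,0,0,0,7.75],[94,30,-33,0,0,0,7.75],[94,30,-33,0,0,0,7.75],[94,30,-33,0,0,0,7.75],[94,30,-33,0,0,0,0],[94,30,-33,0,0,0,0],[94,30,-33,0,0,0,0],[94,30,-33,0,0,0,0]]])

```text
time_s: 0.95
ee_pos: [514.7, 323.9, 205.3]
orientation: [-0.0, -0.053, 0.999, -0.0]
wrist_force: [1.1, 0.1, -0.7]
finger_gap: 93.9
grasp_force: 0.0
```

jog_arm(rows=[[[94,11,-14,-10,0.84,-7.96,0],[94,11,-14,-10,0.84,-7.96,0],[94,11,-14,-15,0.84,-7.96,0],[94,11,-14,-20,0.84,-7.96,0],[94,10,-12,-21,0.84,-7.96,0],[94,0,0,0,0,0,0],[94,0,0,0,0,0,0]]])

```text
time_s: 1.65
ee_pos: [554.3, 258.5, 163.3]
orientation: [0.224, -0.042, 0.973, -0.02]
wrist_force: [-0.1, -0.4, 0.8]
finger_gap: 93.9
grasp_force: 0.0
```

Run:
```python
from h import *
o=obs(); print(o)
d=grab('wrist','w1.png'); np.savez('w1.npz',P=cloud(d),img=d['image'],pose=d['pose'],f=d['f'],cx=d['cx'],cy=d['cy'])
```

```text
{'time_s': 1.65, 'joints': array([-0.76868813,  0.50900579,  0.15773659,  2.08738546,  0.82591013,
        0.2813043 ,  0.24364377]), 'joint_vel': array([ 0.00553223, -0.00635137, -0.00060905, -0.01708781, -0.00713416,
       -0.00066089, -0.00783502]), 'effort': array([ -0.10808525, -42.21048117,   2.72848986, -12.49542296,
         0.7074119 ,  -0.11987637,  -0.13521014]), 'ee_pos': array([554.29484581, 258.54641028, 163.34825891]), 'orientation': array([ 0.22398999, -0.04185963,  0.97349616, -0.01953148]), 'wrist_force': array([-0.11590626, -0.40222941,  0.77677823]), 'torque': array([0.08777534, 0.39292262, 0.02371306]), 'grasp_force': 0.0, 'finger_gap': 93.93233783568235}
```

View pics/w1.png

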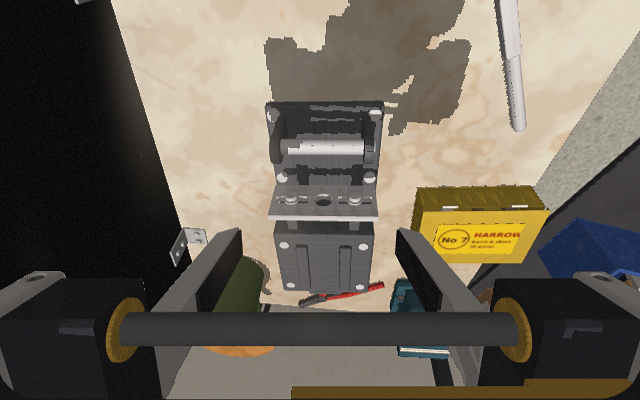

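Run:
```python
from h import *
z=np.load('w1.npz'); P=z['P']; img=z['img']; T=z['pose']; f,cx,cy=z['f'],z['cx'],z['cy']
print(P.shape)
h=np.radians(6); c,s=np.cos(h),np.sin(h); Rd=np.array([[c,-s],[s,c]])
D=P.copy(); D[...,:2]=(P[...,:2]-[606,261])@Rd
w=D[185:222,265:385]
m=(w[...,2]>40)&(w[...,2]<92)&(abs(w[...,0])<15); A=w[m]
print('plate x by z',[(z0,np.median(A[(abs(A[:,2]-z0)<4)][:,0]).round(1)) for z0 in (50,60,70,80)],'y ext',np.percentile(A[:,1],[0.5,50,99.5]),'z',np.percentile(A[:,2],[1,99]))
Tp=D[214:221,275:380]; 
g=cv2.cvtColor(img[180:222,265:385],cv2.COLOR_BGR2GRAY)
cv2.imwrite('pics/w1c.png',cv2.resize(g,None,fx=6,fy=6,interpolation=cv2.INTER_CUBIC))
for (u,v) in [(323,199),(291,197),(355,197)]:
    r=T[:3,:3]@np.array([(u-cx)/f,-(v-cy)/f,-1]); o=T[:3,3].copy()
    o[:2]=(o[:2]-[606,261])@Rd; r[:2]=r[:2]@Rd
    print(u,v,(o+r*(0-o[0])/r[0]).round(1), D[v,u].round(1))
# pin
w=D[135:160,275:375]; m=(w[...,2]>50)&(w[...,2]<63)&(abs(w[...,0]+50)<12); A=w[m]; print('pin',len(A),np.percentile(A,[2,50,98],axis=0).round(1))
# body sides
w=D[235:290,270:375]; m=(w[...,2]>80)&(w[...,2]<95); A=w[m]; print('body',np.percentile(A,[1,50,99],axis=0).round(1))
```

```text
(400, 640, 3)
plate x by z [(50, np.float64(-1.5)), (60, np.float64(-1.1)), (70, np.float64(-2.0)), (80, np.float64(-1.5))] y ext [-47.52357097   2.71870253  51.31676844] z [43.76465731 88.26307267]
323 199 [ 0.   1.6 63.4] [28.4 -0.5 31.2]
291 197 [  0.  -29.6  61.1] [ -7.6 -27.8  69.8]
355 197 [ 0.  32.3 59.9] [-8.  31.7 69.1]
pin 1401 [[-59.3 -34.9  50.8]
 [-54.9   1.6  57. ]
 [-45.7  37.2  60.3]]
body [[ 29.6 -46.5  82.1]
 [ 67.4   2.6  83.7]
 [122.   50.3  89.6]]
```

View pics/w1c.png

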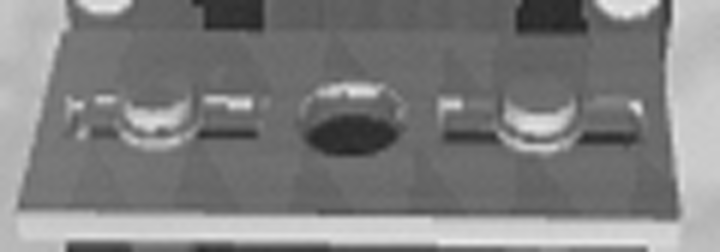

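```bash
cat >> h.py <<'E'
def tgt(hy,pitch=0,roll=0):
    a=np.radians(hy); y=np.array([np.cos(a),np.sin(a),0]); z=np.array([0,0,-1.]); x=np.cross(y,z)
    return R.from_rotvec(y*np.radians(pitch))*R.from_matrix(np.stack([x,y,z],1))
def need(pos,hy,pitch=0):
    o=obs(); q=o['orientation']; c=R.from_quat([q[1],q[2],q[3],q[0]])
    print('t',round(o['time_s'],2),'d',(np.array(pos)-o['ee_pos']).round(1),'rot',(tgt(hy,pitch)*c.inv()).as_rotvec(degrees=True).round(2),'F',np.array(o['wrist_force']).round(1),'gap',round(o['finger_gap'],1),'pos',np.array(o['ee_pos']).round(1))
E
python3 -c "
from h import *
need([438.2,379.6,2],121); need([438.2,379.6,2],96)"
```

```text
t 1.7 d [-116.5  120.9 -161.7] rot [-4.82 25.8  25.67] F [-0.   0.5  0.3] gap 94.1 pos [554.7 258.7 163.7]
t 1.7 d [-116.5  120.9 -161.7] rot [ 0.87 26.01  1.11] F [-0.   0.5  0.3] gap 94.1 pos [554.7 258.7 163.7]
```

jog_arm(rows=[[[50,-23.3,24.2,-5,-0.96,5.16,5.13],[50,-23.3,24.2,-20,-0.96,5.16,5.13],[50,-23.3,24.2,-25,-0.96,5.16,5.13],[50,-23.3,24.2,-25,-0.96,5.16,5.13],[50,-23.3,24.2,-25,-0.96,5.16,5.13],[50,0,0,-20,0,0,0],[50,0,0,0,0,0,0]]])

```text
time_s: 2.4
ee_pos: [437.5, 377.8, 41.1]
orientation: [-0.001, -0.266, 0.964, -0.001]
wrist_force: [-0.9, -0.3, 0.6]
finger_gap: 50.0
grasp_force: 0.0
```

```bash
python3 -c "
from h import *
need([438.2,379.6,2],121)"
```

```text
t 2.4 d [  0.7   1.8 -39.1] rot [ 0.1  -0.1   0.17] F [-0.9 -0.3  0.6] gap 50.0 pos [437.5 377.8  41.1]
```

jog_arm(rows=[[[50,0.7,1.8,-25,0,0,0],[50,0,0,-10,0,0,0],[50,0,0,-3,0,0,0],[0,0,0,0,0,0,0],[0,0,0,0,0,0,0],[0,0,0,0,0,0,0],[0,0,0,0,0,0,0],[0,0,0,0,0,0,0]]])

```text
time_s: 3.2
ee_pos: [439.5, 380.3, 5.8]
orientation: [0.002, -0.266, 0.964, -0.001]
wrist_force: [0.2, 0.8, -0.2]
finger_gap: 13.4
grasp_force: 0.0
```

jog_arm(rows=[[[0,0,0,0,0,0,0],[0,0,0,0,0,0,0]]])

```text
time_s: 3.4
ee_pos: [439.5, 380.4, 5.8]
orientation: [0.002, -0.266, 0.964, -0.001]
wrist_force: [-0.7, -0.4, 3.4]
finger_gap: 11.5
grasp_force: 30.0
```

jog_arm(rows=[[[24,0,0,0,0,0,0],[24,0,0,0,0,0,0],[24,0,0,-2,0,0,0],[24,0,0,-2,0,0,0],[0,0,0,0,0,0,0],[0,0,0,0,0,0,0],[0,0,0,0,0,0,0],[0,0,0,0,0,0,0]]])

```text
time_s: 4.2
ee_pos: [439.2, 380.0, 1.3]
orientation: [0.001, -0.266, 0.964, -0.001]
wrist_force: [-0.6, 0.4, -1.8]
finger_gap: 11.9
grasp_force: 30.0
```

jog_arm(rows=[[[0,0,0,5,0,0,0],[0,0,0,10,0,0,0],[0,0,0,20,0,0,0],[0,0,0,20,0,0,0],[0,0,0,20,0,0,0],[0,0,0,0,0,0,0]]])

```text
time_s: 4.8
ee_pos: [440.8, 381.9, 79.6]
orientation: [0.004, -0.266, 0.964, 0.001]
wrist_force: [1.0, -0.5, -1.8]
finger_gap: 11.9
grasp_force: 30.0
```

Run:
```python
from h import *
need([438,379.6,77],121)
for n in ('scene','top'):
    d=grab(n,n+'2.png'); np.savez(n+'2.npz',P=cloud(d),img=d['image'])
P=np.load('top2.npz')['P']
m=(P[...,2]>60)&(P[...,2]<110)&(P[...,1]>330)&(P[...,0]>440)&(P[...,0]<580); Q=P[m]; print(len(Q))
if len(Q)>20:
    c=Q.mean(0); V=np.linalg.svd(Q-c,full_matrices=False)[2][0]; print(c,V,np.percentile((Q-c)@V,[0,100]))
a=cv2.imread('pics/top2.png')[150:330,190:370]; b=cv2.imread('pics/scene2.png')[130:310,200:440]
cv2.imwrite('pics/c2.png',np.hstack([cv2.resize(a,(340,340)),cv2.resize(b,(453,340))]))
```

```text
t 4.8 d [-2.8 -2.3 -2.6] rot [-0.21  0.43  0.14] F [ 1.  -0.5 -1.8] gap 11.9 pos [440.8 381.9  79.6]
328
[508.14646605 420.89747743  87.40100314] [-0.85766241 -0.51415669  0.00762209] [-44.28869091  42.62353171]
```

View pics/c2.png

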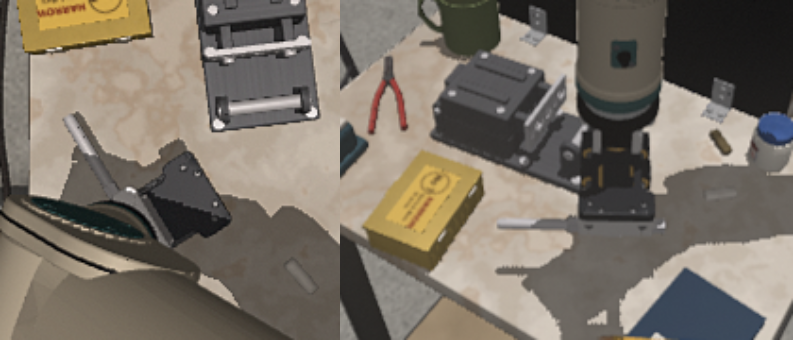

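jog_arm(rows=[[[0,2,-26,3,0,0,-5],[0,5,-26,3,0,0,-5],[0,5,-26,2,0,0,-5],[0,5,-26,2,0,0,-5],[0,4,-27,0,0,0,-5],[0,0,0,0,0,0,0],[0,0,0,0,0,0,0]]])

```text
time_s: 5.6
ee_pos: [460.0, 248.6, 85.7]
orientation: [0.001, -0.051, 0.999, -0.001]
wrist_force: [-0.2, 0.5, -1.1]
finger_gap: 11.7
grasp_force: 30.0
```

```bash
cat > v.py <<'E'
from h import *
import sys
need([464.6,248.1,62],96)
d=grab('top',sys.argv[1]); P=cloud(d); np.savez('top.npz',P=P)
h=np.radians(6); c,s=np.cos(h),np.sin(h); D=P.copy(); D[...,:2]=(P[...,:2]-[606,261])@np.array([[c,-s],[s,c]])
zl,zh=float(sys.argv[2]),float(sys.argv[3])
m=(D[...,2]>zl)&(D[...,2]<zh)&(D[...,0]>-112)&(D[...,0]<-9)&(abs(D[...,1])<30)&(abs(D[...,0]+50)>float(sys.argv[4])); Q=D[m]
xs=np.arange(-110,-8,8)
for x in xs:
    k=abs(Q[:,0]-x)<4
    if k.sum()>4: print(x,k.sum(),Q[k].mean(0).round(1),np.ptp(Q[k][:,1]).round(1))
print('nose x',Q[:,0].max())
E
python3 v.py top3.png 68 105 0
```

```text
t 5.6 d [  4.6  -0.5 -23.7] rot [0.13 0.1  0.14] F [-0.2  0.5 -1.1] gap 11.7 pos [460.  248.6  85.7]
-110 8 [-109.2    6.8   96.4] 3.7
-102 20 [-101.4    5.2   95.5] 9.4
-94 29 [-94.1   3.   94.6] 11.4
-86 31 [-85.9   3.2  94.4] 11.3
-78 27 [-78.2   3.3  95.4] 11.2
-70 33 [-70.1   2.9  95. ] 11.5
-62 28 [-62.1   3.3  94.6] 11.7
-54 32 [-54.1   2.7  94.3] 11.6
-46 29 [-46.1   3.2  94.5] 11.7
-38 33 [-37.8   2.6  94.6] 11.5
-30 27 [-29.7   3.3  94.5] 10.6
-22 10 [-24.3   2.1  93.9] 8.9
nose x -22.9141453396716
```

jog_arm(rows=[[[0,0.2,-1.8,-10,0,0,0],[0,0,0,-10,0,0,0],[0,0,0,-4,0,0,0],[0,0,0,0,0,0,0]]])

```text
time_s: 6.05
ee_pos: [459.6, 247.4, 61.2]
orientation: [0.0, -0.052, 0.999, -0.001]
wrist_force: [-1.5, 0.1, -1.3]
finger_gap: 11.6
grasp_force: 30.0
```

```bash
python3 v.py top4.png 62 80 0; python3 -c "
from h import *
grab('scene','s4.png'); a=cv2.imread('pics/s4.png')[150:280,230:400]; cv2.imwrite('pics/s4c.png',cv2.resize(a,None,fx=4,fy=4,interpolation=cv2.INTER_CUBIC))"
```

```text
t 6.05 d [5.  0.7 0.8] rot [0.16 0.05 0.07] F [-1.5  0.1 -1.3] gap 11.6 pos [459.6 247.4  61.2]
-102 14 [-100.9    4.8   70.9] 7.5
-94 24 [-93.8   2.3  70.5] 10.0
-86 30 [-85.8   1.8  70.3] 11.3
-78 28 [-78.1   2.1  70.4] 11.6
-70 29 [-69.9   1.7  69.9] 11.4
-62 29 [-62.    2.   70.4] 11.2
-54 29 [-53.6   1.2  69.5] 30.1
-46 26 [-46.3   1.7  70.3] 11.1
-38 31 [-38.    1.8  69.2] 11.6
-30 27 [-30.1   2.1  69.9] 11.3
-22 7 [-24.8   1.   68.7] 9.2
nose x -23.388619752323248
```

View pics/s4c.png

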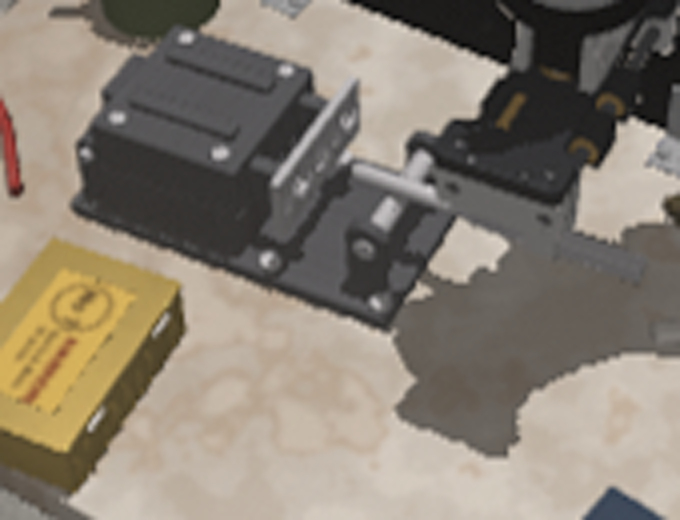

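jog_arm(rows=[[[0,8,0.2,0,0,0,0],[0,8,0.8,0,0,0,0],[0,4,0.4,0,0,0,0],[0,4,0.4,0,0,0,0],[0,4,0.4,0,0,0,0],[0,0,0,0,0,0,0]]])

```text
time_s: 6.75
ee_pos: [489.2, 249.5, 62.4]
orientation: [0.002, -0.051, 0.999, -0.001]
wrist_force: [-0.7, 0.2, -1.4]
finger_gap: 11.9
grasp_force: 30.0
```

```bash
python3 v.py top5.png 62 80 0
```

```text
t 6.75 d [-24.6  -1.4  -0.4] rot [0.09 0.19 0.16] F [-0.7  0.2 -1.4] gap 11.9 pos [489.2 249.5  62.4]
-62 20 [-62.    2.9  71.9] 8.6
-54 18 [-53.5   2.9  71.7] 8.0
-46 29 [-45.9   0.5  71.1] 11.4
-38 29 [-38.1   0.9  71.4] 11.5
-30 29 [-29.8   0.9  71.5] 11.3
-22 28 [-22.1   0.6  71.8] 11.2
-14 29 [-13.7   0.9  71.3] 11.3
nose x -9.066909605965337
```

jog_arm(rows=[[[0,4,0.4,0,0,0,0],[0,4,0.4,0,0,0,0],[0,0,0,0,0,0,0]]])

```text
time_s: 7.1
ee_pos: [497.3, 250.5, 62.5]
orientation: [0.002, -0.051, 0.999, -0.001]
wrist_force: [0.1, -0.3, -1.4]
finger_gap: 11.9
grasp_force: 30.0
```

jog_arm(rows=[[[0,4,0.4,0,0,0,0],[0,4,0.4,0,0,0,0],[0,0,0,0,0,0,0]]])

```text
time_s: 7.4
ee_pos: [505.4, 251.2, 62.5]
orientation: [0.002, -0.051, 0.999, -0.001]
wrist_force: [0.2, -0.1, -1.2]
finger_gap: 12.0
grasp_force: 30.0
```

```bash
python3 v.py top6.png 62 80 0; python3 -c "
from h import *
grab('scene','s6.png'); a=cv2.imread('pics/s6.png')[150:280,230:400]; cv2.imwrite('pics/s6c.png',cv2.resize(a,None,fx=4,fy=4,interpolation=cv2.INTER_CUBIC))"
```

```text
t 7.4 d [-40.8  -3.1  -0.5] rot [0.08 0.21 0.15] F [ 0.2 -0.1 -1.2] gap 12.0 pos [505.4 251.2  62.5]
-38 16 [-37.4   3.1  71.7] 8.0
-30 21 [-29.9   2.7  71.9] 8.6
-22 26 [-21.9   1.   72.1] 10.0
-14 27 [-14.    0.6  71.7] 11.3
nose x -9.000041117382741
```

View pics/s6c.png

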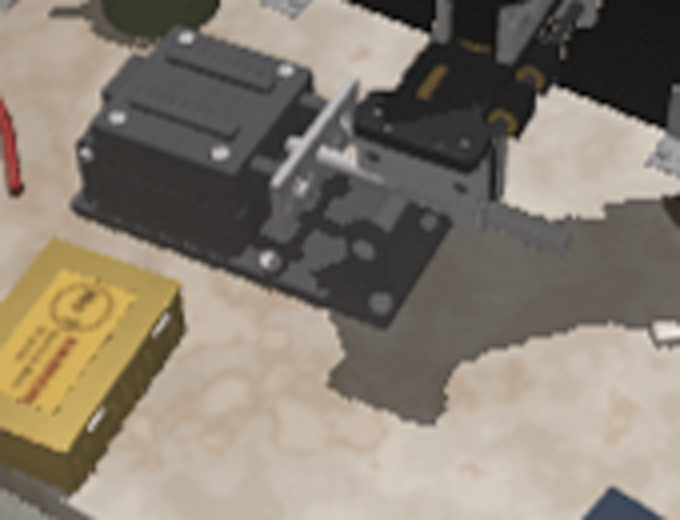

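jog_arm(rows=[[[0,3,0.3,0,0,0,0],[0,0,0,-1,0,0,0],[0,0,0,-1,0,0,0],[0,0,0,0,0,0,0]]])

```text
time_s: 7.9
ee_pos: [507.3, 251.4, 60.2]
orientation: [0.001, -0.051, 0.999, -0.001]
wrist_force: [-0.6, -0.1, -0.7]
finger_gap: 11.5
grasp_force: 30.0
```

jog_arm(rows=[[[16,0,0,0,0,0,0],[30,0,0,0,0,0,0],[30,0,0,0,0,0,0],[30,0,0,10,0,0,0],[30,0,0,20,0,0,0],[30,0,0,20,0,0,0],[0,-20,-2.1,0,0,0,0],[0,-20,-2.1,0,0,0,0]]])

```text
time_s: 8.7
ee_pos: [468.0, 247.6, 111.8]
orientation: [0.003, -0.051, 0.999, -0.0]
wrist_force: [-1.2, -0.0, -0.9]
finger_gap: 17.3
grasp_force: 0.0
```

Run:
```python
from h import *
need([606-146*.9945-.1,261-146*.1045+1,80],96)
d=grab('scene','s7.png'); P=cloud(d); np.savez('s7.npz',P=P)
h=np.radians(6); c,s=np.cos(h),np.sin(h); D=P.copy(); D[...,:2]=(P[...,:2]-[606,261])@np.array([[c,-s],[s,c]])
m=(D[...,0]>-175)&(D[...,0]<-8)&(abs(D[...,1])<14)&(D[...,2]>40)&(D[...,2]<85); Q=D[m]
for x in range(-172,-8,8):
    k=abs(Q[:,0]-x)<4
    if k.sum()>3: print(x,k.sum(),Q[k].mean(0).round(1),np.percentile(Q[k][:,2],95).round(1))
a=d['image'][150:280,230:400]; cv2.imwrite('pics/s7c.png',cv2.resize(a,None,fx=4,fy=4,interpolation=cv2.INTER_CUBIC))
```

```text
t 8.7 d [ -7.3  -0.9 -31.8] rot [0.02 0.3  0.18] F [-1.2 -0.  -0.9] gap 17.3 pos [468.  247.6 111.8]
-156 11 [-153.9    1.5   61.7] 66.1
-148 25 [-147.8    3.4   62.3] 66.0
-140 24 [-139.7    3.1   62.9] 67.1
-132 21 [-132.2    3.    63.9] 68.2
-124 24 [-124.2    2.6   64. ] 67.5
-116 24 [-116.3    3.2   64.4] 69.0
-108 23 [-108.1    2.8   64.6] 68.2
-100 24 [-100.2    2.8   65. ] 68.8
-92 23 [-92.3   3.   65.9] 69.7
-84 23 [-84.3   2.4  66.4] 70.0
-76 22 [-76.2   2.3  66.9] 70.8
-68 23 [-68.1   2.6  67.4] 71.4
-60 23 [-60.1   3.3  67.6] 72.0
-52 39 [-52.5   4.7  62.6] 71.2
-44 22 [-44.4   3.9  65.4] 70.3
-36 17 [-36.1   2.3  68.5] 72.0
-28 18 [-28.2   3.   69.3] 72.5
-20 16 [-20.   3.  70.] 73.7
-12 18 [-12.1   3.4  71.7] 74.4
```

View pics/s7c.png

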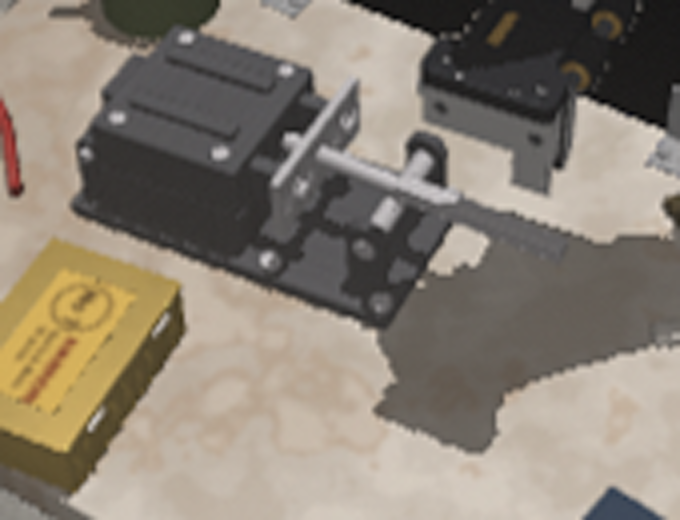

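jog_arm(rows=[[[0,-7.5,-0.8,-15,0,0,0],[0,0,0,-15,0,0,0],[0,0,0,-8,0,0,0],[0,0,0,-4,0,0,0],[0,0,0,-3,0,0,0],[0,0,0,-2,0,0,0],[0,0,0,0,0,0,0]]])

```text
time_s: 9.45
ee_pos: [460.5, 247.0, 64.1]
orientation: [0.002, -0.051, 0.999, -0.001]
wrist_force: [-1.2, -0.4, 3.7]
finger_gap: 0.2
grasp_force: 2.6
```

jog_arm(rows=[[[0,0,0,-2,0,0,0],[0,0,0,-2,0,0,0],[0,0,0,-2,0,0,0],[0,0,0,0,0,0,0]]])

```text
time_s: 9.85
ee_pos: [460.5, 247.4, 59.2]
orientation: [0.002, -0.051, 0.999, -0.0]
wrist_force: [-3.1, -0.5, 14.2]
finger_gap: 0.3
grasp_force: 7.1
```

jog_arm(rows=[[[0,0,0,-2,0,0,0],[0,0,0,-2,0,0,0],[0,0,0,-2,0,0,0],[0,0,0,0,0,0,0]]])

```text
time_s: 10.25
ee_pos: [460.6, 247.5, 53.5]
orientation: [0.003, -0.051, 0.999, -0.0]
wrist_force: [-3.8, -1.1, 16.0]
finger_gap: 0.4
grasp_force: 8.4
```

jog_arm(rows=[[[0,0.5,0,-2,0,0,0],[0,0.5,0,-2,0,0,0],[0,0.5,0,-2,0,0,0],[0,0,0,0,0,0,0]]])

```text
time_s: 10.65
ee_pos: [461.2, 247.4, 47.6]
orientation: [0.002, -0.052, 0.999, -0.001]
wrist_force: [-6.1, -0.8, 20.6]
finger_gap: 0.6
grasp_force: 10.5
```

```bash
cat > g.py <<'E'
from h import *
import sys
need([460,247,45],96)
d=grab('scene'); P=cloud(d)
h=np.radians(6); c,s=np.cos(h),np.sin(h)
def fr(P):
    D=P.copy(); D[...,:2]=(P[...,:2]-[606,261])@np.array([[c,-s],[s,c]]); return D
def show(D,n):
    m=(D[...,0]>36)&(D[...,0]<124)&(abs(D[...,1])<42)&(D[...,2]>80)&(D[...,2]<115); Q=D[m]
    k=np.polyfit(Q[:,0],Q[:,2],1); print(n,'top slope',(-k[0]).round(4),'z@30',np.polyval(k,30).round(1),'z@130',np.polyval(k,130).round(1))
    m=(D[...,0]>-175)&(D[...,0]<-12)&(abs(D[...,1])<14)&(D[...,2]>25)&(D[...,2]<95); Q=D[m]
    m=abs(Q[:,0]+50)>12; print(' tail x',Q[:,0].min().round(1), 'slope bar',np.polyfit(Q[m,0],Q[m,2],1).round(3))
show(fr(np.load('s7.npz')['P']),'before'); show(fr(P),'now')
t=grab('top'); show(fr(np.load('top1.npz')['P']),'top before'); show(fr(cloud(t)),'top now')
if len(sys.argv)>1:
    a=d['image'][150:280,230:400]; cv2.imwrite('pics/'+sys.argv[1],cv2.resize(a,None,fx=4,fy=4,interpolation=cv2.INTER_CUBIC))
E
python3 g.py
```

```text
t 10.65 d [-1.2 -0.4 -2.6] rot [0.07 0.22 0.09] F [-6.1 -0.8 20.6] gap 0.6 pos [461.2 247.4  47.6]
before top slope -0.0051 z@30 85.2 z@130 85.7
 tail x -155.0 slope bar [6.1000e-02 7.1495e+01]
now top slope 0.0698 z@30 93.8 z@130 86.8
 tail x -154.7 slope bar [ 0.179 75.919]
top before top slope 0.0005 z@30 85.2 z@130 85.2Traceback (most recent call last):
  File "g.py", line 14, in <module>
    t=grab('top'); show(fr(np.load('top1.npz')['P']),'top before'); show(fr(cloud(t)),'top now')
                   ~~~~^^^^^^^^^^^^^^^^^^^^^^^^^^^^^^^^^^^^^^^^^^^
  File "g.py", line 12, in show
    m=abs(Q[:,0]+50)>12; print(' tail x',Q[:,0].min().round(1), 'slope bar',np.polyfit(Q[m,0],Q[m,2],1).round(3))
                                                                            ~~~~~~~~~~^^^^^^^^^^^^^^^^^
    raise TypeError("expected non-empty vector for x")
TypeError: expected non-empty vector for x
```

jog_arm(rows=[[[0,0.5,0,-2,0,0,0],[0,0.5,0,-2,0,0,0],[0,0.5,0,-2,0,0,0],[0,0.5,0,-1,0,0,0],[0,0,0,0,0,0,0]]])

```text
time_s: 11.25
ee_pos: [462.3, 247.5, 41.4]
orientation: [0.001, -0.052, 0.999, -0.001]
wrist_force: [-9.3, -1.7, 29.9]
finger_gap: 0.5
grasp_force: 15.4
```

```bash
sed -i '/^t=grab/d' g.py; python3 g.py
```

```text
t 11.25 d [-2.3 -0.5  3.6] rot [0.09 0.18 0.06] F [-9.3 -1.7 29.9] gap 0.5 pos [462.3 247.5  41.4]
before top slope -0.0051 z@30 85.2 z@130 85.7
 tail x -155.0 slope bar [6.1000e-02 7.1495e+01]
now top slope 0.0969 z@30 97.1 z@130 87.5
 tail x -154.0 slope bar [ 0.242 79.668]
```

jog_arm(rows=[[[0,0,0,3,0,0,0],[0,0,0,5,0,0,0],[0,0,0,12,0,0,0],[0,0,0,30,0,0,0],[0,0,0,30,0,0,0],[0,0,0,0,0,0,0],[0,0,0,0,0,0,0]]])

```text
time_s: 12.0
ee_pos: [464.4, 246.5, 119.3]
orientation: [0.002, -0.051, 0.999, -0.001]
wrist_force: [0.4, -0.2, -0.4]
finger_gap: 0.5
grasp_force: 0.0
```

```bash
python3 g.py s9c.png
```

```text
t 12.0 d [ -4.4   0.5 -74.3] rot [0.06 0.28 0.17] F [ 0.4 -0.2 -0.4] gap 0.5 pos [464.4 246.5 119.3]
before top slope -0.0051 z@30 85.2 z@130 85.7
 tail x -155.0 slope bar [6.1000e-02 7.1495e+01]
now top slope 0.0981 z@30 97.3 z@130 87.5
 tail x -152.6 slope bar [ 0.29  83.525]
```

View pics/s9c.png

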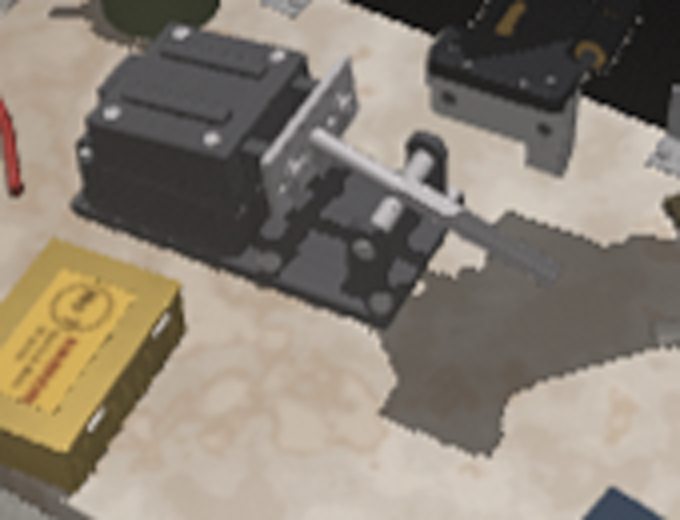

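The picture shows the upper half raised, with its top sloping by about 0.10 rad. The bar is on the pin with its nose in the eye (310,135), its tail is down at (550,270), and the gripper is clear. I'm handing the job in.

```bash
python3 -c "
from plant import finish_job
print(finish_job())"
```

```text
the job is handed in; nothing more can be done
None
```

The die is open about 10 mm at its front edge (0.10 rad measured on the upper half, against 0.074 needed), the bar is still on the pin with its nose through the eye, the gripper is clear and away from the jar and ingots, and I handed the job in at about 12 s.

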